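# Pin the pan and fit the paddle wheel of a sweet dispenser

### The job

Get the sweet dispenser ready for its hopper. First push the headed steel pin down through the aligned holes of the fork and the pan's lug until its flange sits on the upper ear, and let go of it; then set the grey paddle wheel on the drive shaft, turn it until the splines mesh, slide it down onto the spring collar and press the collar fully down. Finish while still holding the wheel by its grip and keeping it pressed down, with the pin still fully in; leave the jars, utensils, dish and cap nut alone.

Things in the scene. Friction and masses are not known exactly. Their poses are not given: they have to be found in the camera images.
- dispenser: Sweet dispenser without hopper: fixed steel box 150 x 150 mm, 60 high; origin on the table under its centre. On top a round aluminium pan, 132 across, floor at z 64, rim up to z 78; the drive shaft stands in its centre. On its own -y side three level plates, 46 wide, reach out to y -145: fork's lower ear (z 44-52), pan's lug (58-66), upper ear (72-80), with 13 mm holes in line.
- fork_mouth (a point): Centre of the 13 mm hole in the fork's upper ear, on its upper face: 80 mm above the table, 115 mm from the drive shaft's axis. The holes in lug and lower ear are straight below. z axis up, y axis towards the shaft.
- drive: Vertical steel drive shaft in the pan's centre; does not turn. Origin on its axis at the pan floor (64 mm above the table), z up. Splines: seen from above a cross of two bars 28 mm long, 7 thick, along its x and y axes, up to z 26, then narrowed to 25 x 4 up to z 30. Above them a round pilot, 12 across, up to z 38, its last 4 mm tapered.
- collar (a joint): Black spring collar, 46 mm across, round the foot of the drive shaft. Value in m: 0 = up (top 12 mm above the pan floor), 0.010 = fully down (2 mm above the pan floor). The spring pushes up with about 4 N at 0 and 14 N at 0.010. The meshed wheel's hub stands on it.
- wheel: Grey plastic paddle wheel, about 0.18 kg, upright on the table. Origin: centre of the hub's underside, z up. Square hub 42 x 42 mm, 45 high; four vanes along +-x and +-y, z 3 to 18, reach 53 mm from the axis. Its hub stands 30 mm above the pan floor while unmeshed on top of the splines, 12 mm when meshed and on the raised collar, 2 mm when pressed fully down.
- wheel_bore (a point): Mouth of the hub's bore, at the wheel's origin, axes as the wheel's: open below, 40 mm deep, cross-shaped, slots 11 mm wide and 34 long along x and y, in line with the vanes. Fits the shaft's cross in any of four quarter turns with 2 mm play each side; the bore's middle passes the round pilot at any angle.
- wheel_grip (a point): Middle of the wheel's grip bar, 59 mm above the wheel's origin, axes as the wheel's. The bar stands on top of the hub: 44 mm long along x, 14 mm thick in y, from z 45 to 73 mm above the wheel's origin.
- pin: Headed steel pin, about 0.06 kg, upright in the stand's hole, flange on the stand's top. Origin on its axis at the flange's underside, z up. Shank 10 mm across, 42 long, foot tapered over 6 mm; flange 26 across, 3 thick; above it a round head 18 across, z 3 to 30. Fully pushed in, the flange rests on the fork's upper ear.
- stand: Wooden block 64 x 64 mm, 50 high, fixed on the table, with a vertical 13 mm through hole in its centre where the pin starts. Origin under its centre. Stand and wheel may lie on either side of the dispenser.
- jar_tall: Leave alone: closed ribbed glass sweet jar, 84 across, 170 high; origin under its centre (sizes in mm).
- jar_squat: Leave alone: closed ribbed glass sweet jar, 100 across, 130 high; origin under its centre (sizes in mm).
- jar_small: Leave alone: closed ribbed glass sweet jar, 76 across, 115 high; origin under its centre (sizes in mm).
- scoop: Leave alone: steel sweet scoop lying on the table, 190 long, 47 wide, 27 high; origin under it, x axis from handle to mouth (sizes in mm).
- tongs: Leave alone: open steel tongs lying flat on the table, 190 long, up to 68 wide, 8 high; origin under the middle, x axis from the bend to the open ends (sizes in mm).
- dish: Leave alone: empty white bowl, 90 across, 35 high; origin under its centre (sizes in mm).
- cap_nut: Leave alone: round steel cap nut, 40 across, 22 high, lying flat; not used by you; origin under its centre (sizes in mm).

How it is judged:
By the outcome, as a careful person would: the job done as asked, in the order asked, and still so for the second after the job is handed in, while the arm keeps its last pose, push and grip.
It also fails if it takes over 58 s, if anything falls off the work surface, if the arm or the gripper's body presses on something with over 40 N, if the wrist force passes 120 N, or if a joint passes its speed limit or range.

### The arm

A 7-joint arm with a two-finger parallel gripper is mounted at the origin on the work surface. World frame = base frame: x ahead of the robot, y to its left, z up, the work surface at z = 0. Lengths are in m, angles in rad, forces in N, time in s.
With the tool pointing down it reaches from about 0.4 to 0.85 m from the base axis. Payload 4.5 kg.
Tool frame: the origin (TCP) lies between the finger pads; the fingertips stand 19 mm ahead of it and the grasp point (between the pads) is the TCP (r.tips_ahead is the distance from the TCP to the fingertips, in m); z points along the fingers, y is the line along which they close (so a half turn about z gives the same grasp; the last joint's range is limited). The gripper opens to 88 mm and grips with 3 to 60 N. Pads are 18 mm wide; open, the fingers measure 123 mm over their backs; the gripper's body (75 mm by 187 mm) begins 45 mm behind the grasp point.
Start: joints at [-1.201, 0.689, -0.195, 1.565, 0.157, 0.902, -0.215], TCP at [0.206, 0.59, 0.258] pointing down, gripper open.
Joint ranges: [-3.01, 3.01], [-0.46, 2.08], [-1.47, 1.51], [0.13, 2.56], [-1, 4.14], [0.04, 2.09], [-2.66, 2.66]. Speed limits (rad/s): [2.57, 2.57, 3.14, 3.14, 3.14, 3.14, 3.14].

### API

Orientations are given as a unit quaternion [x, y, z, w].
In Python, from plant import r, cams, models gives the robot as it stands. The module is installed in compiled form; this text tells all that it offers.
- The arm moves only by the tool jog_arm, never from a script. Its arguments are lists of equal length, an entry for each row: "turn": the turn, a rotation vector about the tool's x, y, z in rad, a list of three; "translation": the shift along the tool's x, y, z in m, a list of three; "grip": the closure, from 0 (fully open) to 1 (shut). In form: {"turn": [[ax, ay, az], ...], "translation": [[tx, ty, tz], ...], "grip": [grip, ...]}. A call has 1 to 20 rows; each row is the pose to reach, as a shift and turn from the pose commanded when the call began, along the tool's axes at that moment; what a row does not reach only later rows make up. A row lasts 1/8 s, in which the tool goes at most 62.5 mm and 10.7 degrees, less where a joint would pass 70% of its speed; a pose out of reach is approached as far as the arm can. A call with a gripper value outside its range is refused whole. The fingers move at their own pace and stop on an object; "force" is the grip in N (left out, the last holds). Time passes only in rows, so rows that repeat a pose let the fingers close. It gives the time, the measured TCP pose, the force, the opening and the grip force at its end, in the units of the state.
- r.get_state(): the state, without advancing time (a new reading comes with each control period).
- cams.snapshot(name): name is "side" or "top" or "wrist"; returns the picture (480x640x3 uint8, red, green, blue); there is no depth.
- cams.camera_params(name): a dict with "fx", "fy", "cx", "cy" (pixels), "eye" and "orientation" of the camera in the world. Camera axes: x right, y up, looking along -z (the intrinsics and any distortion apply to the point x, -y, -z); pixel columns grow to the right and rows downward; lengths in m; the calibration is good to about 2 mm. The wrist camera is an equidistant fisheye: a pixel r from the principal point sees the ray r / f radians off the axis. A picture is of the moment at which its call begins: read the wrist's pose just before it. camera_params takes no time and is no camera call; for the wrist camera it gives the pose at the moment of the call.
- r.finish_job(): hands the job in; it is judged then, once.
Trained networks look in the newest picture that a camera, given by its name, has taken for a name from the list of things; names that differ only in an ending like _2 or _b are one class to them, and where a whole thing is asked for, a point or a joint stands for the part that bears it (a point fixed in the world has none). Each returns a list of dicts, best first, with "p" (0 to 1); they miss things now and then, are a little off and sometimes report something else, mostly with a low value. They report only what shows in the picture. A call takes as long as a camera call.
- models.find_in(camera, name): "position" ([x, y, z] in m, in world coordinates, good to about 4 mm: the middle of the surface that is visible of it).
- models.masks_of(camera, name): "pixels" (480x640 bool, what is visible of it).
- models.place_of(camera, name): "position" ([x, y, z] in m, in world coordinates, good to about 4 mm: a listed point, or the origin of a listed thing).
The state is a dict: "clock": time; "q": joint angles; "qd": joint speeds; "joint_torque": joint torques, N m; "tool_pos": TCP position; "eef_rot": TCP orientation; "contact_force": force on the tool from outside, world axes, zero at the start; "moment": the same for the moment, N m; "opening": opening from 0.0 (shut) to 1.0 (fully open); "finger_force": force on a finger pad.
Only numpy, scipy, OpenCV 4.12 (cv2) and the standard library are available. Lean on these libraries where they do the work, as an engineer would, in place of code of your own. Each camera call takes 0.05 s, during which the arm holds its last target. There are 200 camera calls.

## Working session

There is one attempt and no reset: what is moved stays moved. The work goes in short steps, Python scripts to look and compute and a tool call to move; the robot and the scene stay as the last step left them, time stands still between calls to the robot, and variables do not carry over. Pictures are saved under pics/ and viewed, at most 10 in all, crops included, and the job is handed in when it is done.

Besides the shell and the picture viewer there is one more tool, called as name(argument=value, ...), one argument or row to a line, values as JSON. jog_arm: Moves the arm, as the interface text tells. Its arguments: {"type":"object","properties":{"turn":{"type":"array"},"translation":{"type":"array"},"grip":{"type":"array"},"force":{"type":"number"}},"required":["turn","translation","grip"]}

```bash
mkdir -p pics; cat > h.py <<'E'
import numpy as np, cv2
from scipy.spatial.transform import Rotation as R
from plant import r, cams, models
def snap(c,f=None):
    im=cams.snapshot(c)
    if f: cv2.imwrite('pics/'+f,im[:,:,::-1])
    return im
def proj(c,P):
    k=cams.camera_params(c); p=R.from_quat(k['orientation']).inv().apply(np.atleast_2d(P)-k['eye'])
    x,y,z=p[:,0],-p[:,1],-p[:,2]
    if c=='wrist':
        rr=np.hypot(x,y);t=np.arctan2(rr,z);s=np.where(rr>1e-9,t/np.maximum(rr,1e-9),1)
    else: s=1/z
    return np.c_[k['cx']+k['fx']*x*s,k['cy']+k['fy']*y*s]
def unproj(c,uv,h,k=None):
    k=k or cams.camera_params(c); uv=np.atleast_2d(uv).astype(float)
    a=(uv[:,0]-k['cx'])/k['fx'];b=(uv[:,1]-k['cy'])/k['fy']
    if c=='wrist':
        t=np.hypot(a,b);s=np.where(t>1e-9,np.sin(t)/np.maximum(t,1e-9),1);d=np.c_[a*s,-b*s,-np.cos(t)]
    else: d=np.c_[a,-b,-np.ones(len(a))]
    d=R.from_quat(k['orientation']).apply(d);e=np.array(k['eye'])
    return e+d*((h-e[2])/d[:,2])[:,None]
def st():
    s=r.get_state();print('t',round(s['clock'],2),'pos',np.round(s['tool_pos'],4),'F',np.round(s['contact_force'],1),'op',round(s['opening'],3),'ff',np.round(s['finger_force'],1))
    print(np.round(R.from_quat(s['eef_rot']).as_matrix(),3).tolist());return s
E
python3 - <<'E'
from h import *
st()
for c in ('top','side'):
    snap(c,c+'1.png'); k=cams.camera_params(c);print(c,{a:np.round(b,3) for a,b in k.items() if True})
    for n in ['dispenser','fork_mouth','drive','wheel','wheel_grip','pin','stand','jar_tall','jar_squat','jar_small']:
        print(n,[(np.round(d['position'],3).tolist(),round(d['p'],2)) for d in models.place_of(c,n)[:2]])
E
```

```text
t 0.0 pos [0.2058 0.5895 0.2569] F [0.3 0.5 0.3] op 1.001 ff 0.0
[[-0.944, 0.329, -0.001], [0.329, 0.944, -0.002], [-0.0, -0.002, -1.0]]
top {'fx': np.float64(479.41), 'fy': np.float64(479.41), 'cx': np.float64(318.434), 'cy': np.float64(235.333), 'eye': array([0.34 , 0.02 , 1.372]), 'orientation': array([-0.057,  0.06 ,  0.706, -0.703])}
dispenser [([0.559, 0.033, 0.001], 0.79), ([0.696, -0.348, 0.002], 0.4)]
fork_mouth [([0.53, -0.084, 0.08], 0.97)]
drive [([0.558, 0.033, 0.062], 0.76)]
wheel [([0.456, -0.324, -0.001], 0.93)]
wheel_grip [([0.451, -0.325, 0.061], 0.83), ([0.704, 0.312, -0.002], 0.59)]
pin [([0.474, 0.33, 0.052], 0.44)]
stand [([0.47, 0.328, -0.003], 0.77)]
jar_tall [([0.739, -0.114, 0.001], 0.74)]
jar_squat [([0.512, 0.481, 0.003], 0.65)]
jar_small [([0.351, -0.458, -0.001], 0.73)]
side {'fx': np.float64(438.32), 'fy': np.float64(438.32), 'cx': np.float64(321.76), 'cy': np.float64(241.287), 'eye': array([0.346, 0.779, 0.738]), 'orientation': array([-0.048,  0.413,  0.901, -0.124])}
dispenser [([0.555, 0.024, -0.005], 0.77)]
fork_mouth [([0.535, -0.083, 0.077], 0.67), ([0.742, -0.109, -0.002], 0.51)]
drive [([0.559, 0.03, 0.064], 0.49)]
wheel [([0.456, -0.323, 0.002], 0.92), ([0.514, 0.484, 0.001], 0.5)]
wheel_grip [([0.457, -0.322, 0.054], 0.76)]
pin [([0.557, 0.031, -0.003], 0.24), ([0.704, 0.314, -0.0], 0.21)]
stand [([0.473, 0.331, -0.001], 0.89), ([0.695, -0.344, 0.004], 0.72)]
jar_tall [([0.735, -0.109, -0.0], 0.57)]
jar_squat []
jar_small [([0.353, -0.453, 0.002], 0.94)]
```

View pics/top1.png

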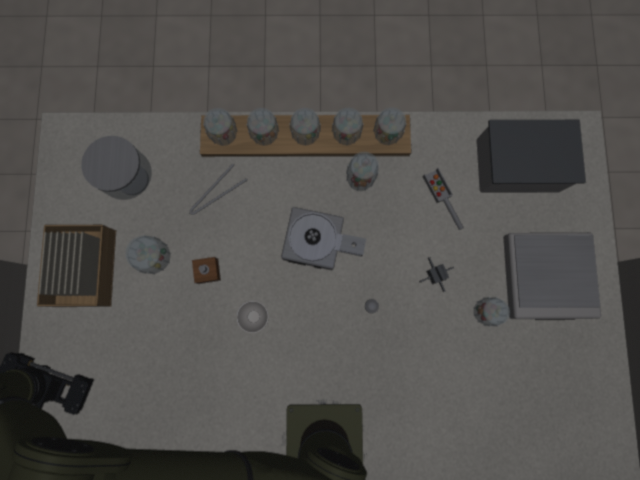

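View pics/side1.png

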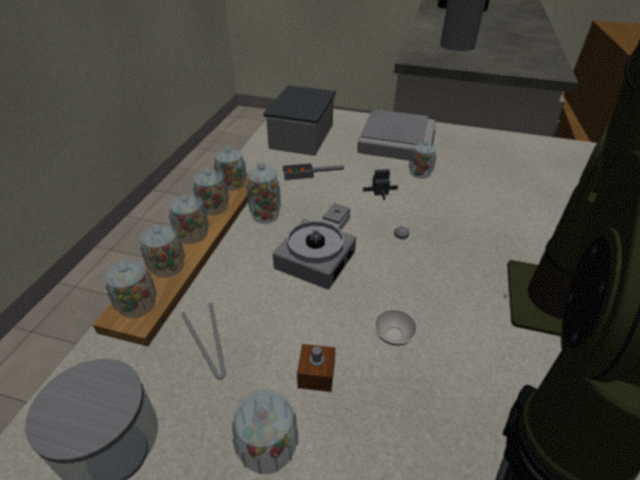

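Top view: dispenser at (312,237) with its fork at (352,245), stand with pin at (205,269) near the squat jar (148,254), wheel at (437,272). The side view agrees, with the stand at (316,367) and the wheel at (380,183). I'll go above the stand for a close look.

jog_arm(
  turn=[
    [0,0,1.46],
    [0,0,1.46],
    [0,0,1.46],
    [0,0,1.46],
    [0,0,1.46],
    [0,0,1.46],
    [0,0,1.46],
    [0,0,1.46],
    [0,0,1.46],
  ],
  translation=[
    [-0.337,-0.159,0.037],
    [-0.337,-0.159,0.037],
    [-0.337,-0.159,0.037],
    [-0.337,-0.159,0.037],
    [-0.337,-0.159,0.037],
    [-0.337,-0.159,0.037],
    [-0.337,-0.159,0.037],
    [-0.337,-0.159,0.037],
    [-0.337,-0.159,0.037],
  ],
  grip=[0.3,0.3,0.3,0.3,0.3,0.3,0.3,0.3,0.3],
)

```text
clock: 2.22
tool_pos: [0.4717, 0.3291, 0.2207]
eef_rot: [0.781, 0.624, 0.0, 0.0]
contact_force: [-0.2, -0.4, 0.1]
opening: 0.705
finger_force: 0.0
```

```bash
python3 - <<'E'
from h import *
s=st(); print(np.round(s['q'],2))
k=cams.camera_params('wrist');print(k)
im=snap('wrist','w1.png')
for n in ['pin','stand']:
    print(n,[(np.round(d['position'],3).tolist(),round(d['p'],2)) for d in models.place_of('wrist',n)[:2]],proj('wrist',[.472,.329,.08]))
    m=models.masks_of('wrist',n)
    if m:
        M=m[0]['pixels'].astype(np.uint8);x,y,w,h=cv2.boundingRect(M);print('mask',m[0]['p'],x,y,w,h,M.sum())
E
```

```text
t 2.23 pos [0.4717 0.3291 0.2207] F [-0.2 -0.4  0.1] op 0.705 ff 0.0
[[0.221, 0.975, 0.0], [0.975, -0.221, -0.0], [-0.0, 0.0, -1.0]]
[-0.79  0.68  0.18  1.77 -0.17  0.71 -0.75]
{'fx': 371.64829954431775, 'fy': 371.64829954431775, 'cx': 317.21790255952544, 'cy': 243.8888509875452, 'eye': array([0.48997922, 0.40897459, 0.34712218]), 'orientation': array([-0.15933348,  0.01748194, -0.10917847,  0.9810134 ])}
pin [([0.474, 0.329, 0.052], 0.75)] [[317.39862065 235.032553  ]]
mask 0.56 251 0 143 97 11085
stand [([0.469, 0.331, 0.001], 0.64)] [[317.3636517  234.97668077]]
mask 0.67 265 171 97 98 5183
```

View pics/w1.png

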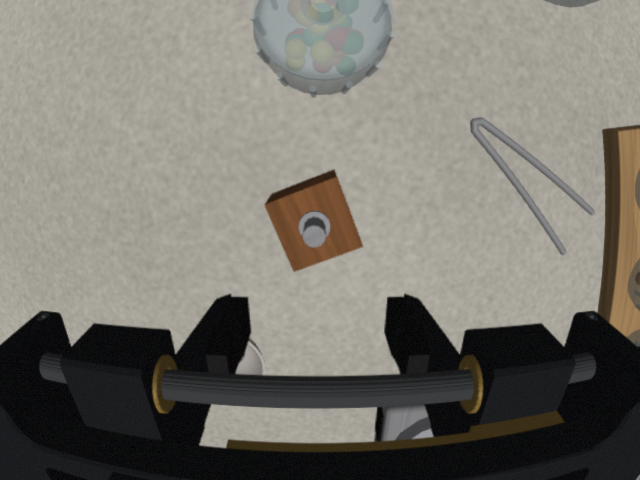

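The wrist view shows the stand centred at about (314,224), the flange at (314,226) and the head's top at (314,238). The jar (320,40) is clear of the gripper.

```bash
python3 - <<'E'
from h import *
im=cv2.imread('pics/w1.png'); 
hsv=cv2.cvtColor(im,cv2.COLOR_BGR2HSV); g=((hsv[:,:,1]<60)&(hsv[:,:,2]>60)).astype(np.uint8); g[:200]=0;g[255:]=0;g[:,:295]=0;g[:,335:]=0
n,l,s,c=cv2.connectedComponentsWithStats(g);print(s[1:],c[1:])
c=[(314,237)];print(unproj('wrist',c,.08),unproj('wrist',[(314,226)],.053))
print(unproj('wrist',[(266,203),(337,178),(362,246),(295,271)],.05).round(4))
cv2.imwrite('pics/w1c.png',cv2.resize(im[160:280,255:375],None,fx=5,fy=5,interpolation=cv2.INTER_CUBIC))
E
```

```text
[[299 211  31  37 783]] [[313.97573436 228.71264368]]
[[0.46921461 0.32794424 0.08      ]] [[0.46923007 0.32899962 0.053     ]]
[[0.4349 0.3561 0.05  ]
 [0.496  0.3633 0.05  ]
 [0.5048 0.3021 0.05  ]
 [0.444  0.2924 0.05  ]]
```

View pics/w1c.png

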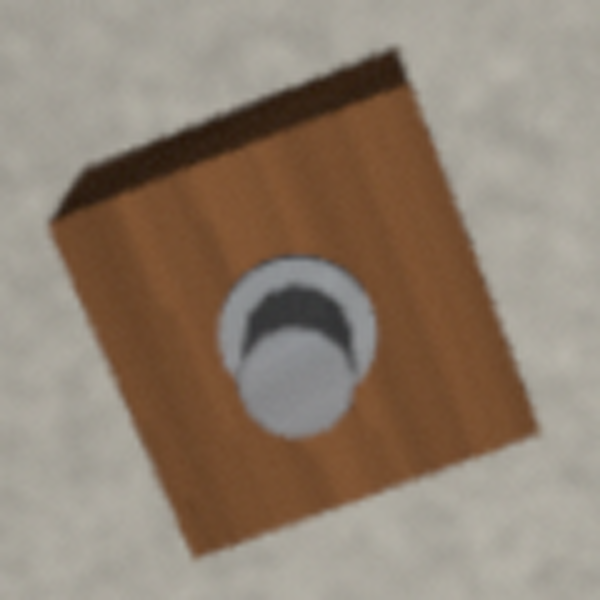

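The crop puts the head's centre at (314.2,236.6). The head and flange agree on the pin axis at (0.469,0.328), so I'll grasp and lift.

jog_arm(
  turn=[
    [0,0,0],
    [0,0,0],
    [0,0,0],
    [0,0,0],
    [0,0,0],
    [0,0,0],
    [0,0,0],
    [0,0,0],
    [0,0,0],
    [0,0,0],
    [0,0,0],
    [0,0,0],
    [0,0,0],
    [0,0,0],
  ],
  translation=[
    [-0.0013,-0.0022,0.06],
    [-0.0013,-0.0022,0.11],
    [-0.0013,-0.0022,0.145],
    [-0.0013,-0.0022,0.145],
    [-0.0013,-0.0022,0.145],
    [-0.0013,-0.0022,0.145],
    [-0.0013,-0.0022,0.145],
    [-0.0013,-0.0022,0.145],
    [-0.0013,-0.0022,0.145],
    [-0.0013,-0.0022,0.125],
    [-0.0013,-0.0022,0.085],
    [-0.0013,-0.0022,0.035],
    [-0.0013,-0.0022,0.035],
    [-0.0013,-0.0022,0.035],
  ],
  grip=[0.3,0.3,0.3,0.3,1,1,1,1,1,1,1,1,1,1],
  force=40,
)

```text
clock: 4.22
tool_pos: [0.4687, 0.328, 0.1853]
eef_rot: [0.782, 0.623, -0.0, -0.0]
contact_force: [0.3, -0.3, -1.5]
opening: 0.191
finger_force: 40.0
```

jog_arm(
  turn=[
    [0,0,0],
    [0,0,0],
    [0,0,0],
    [0,0,0],
    [0,0,0],
    [0,0,0],
    [0,0,0],
    [0,0,0],
    [0,0,0],
    [0,0,0],
    [0,0,0],
  ],
  translation=[
    [-0.02,0.008,-0.025],
    [-0.06,0.024,-0.025],
    [-0.11,0.043,-0.025],
    [-0.17,0.067,-0.025],
    [-0.225,0.088,-0.025],
    [-0.28,0.11,-0.025],
    [-0.33,0.129,-0.025],
    [-0.365,0.143,-0.025],
    [-0.388,0.152,-0.025],
    [-0.388,0.152,-0.025],
    [-0.388,0.152,-0.025],
  ],
  grip=[1,1,1,1,1,1,1,1,1,1,1],
)

```text
clock: 5.6
tool_pos: [0.5302, -0.0822, 0.2097]
eef_rot: [0.781, 0.624, -0.0, -0.001]
contact_force: [0.3, 0.3, -0.2]
opening: 0.194
finger_force: 40.0
```

```bash
python3 - <<'E'
from h import *
st()
im=snap('wrist','w2.png')
for n in ['fork_mouth','drive','pin']:
    print(n,[(np.round(d['position'],4).tolist(),round(d['p'],2),proj('wrist',d['position']).round(1).tolist()) for d in models.place_of('wrist',n)[:2]])
E
```

```text
t 5.6 pos [ 0.5302 -0.0822  0.2097] F [ 0.3  0.3 -0.2] op 0.194 ff 40.0
[[0.221, 0.975, -0.002], [0.975, -0.221, 0.002], [0.001, -0.003, -1.0]]
fork_mouth [([0.5317, -0.0809, 0.0811], 0.74, [[318.2, 238.2]])]
drive [([0.5601, 0.0326, 0.0634], 0.67, [[321.9, 75.2]]), ([0.4482, -0.322, 0.0607], 0.44, [[291.8, 451.2]])]
pin [([0.5301, -0.0797, 0.1836], 0.68, [[313.8, 302.0]])]
```

View pics/w2.png

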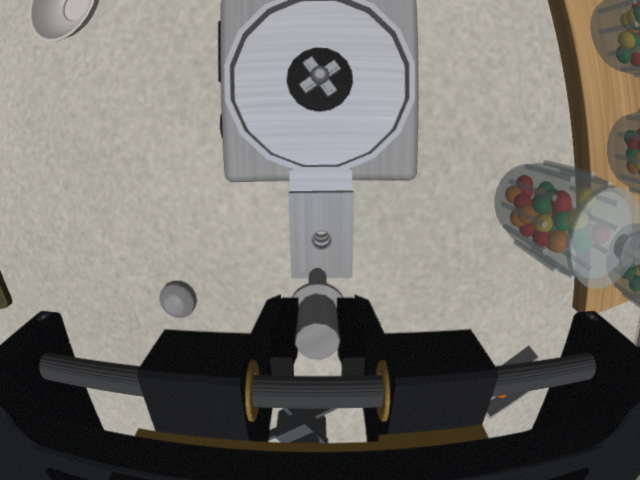

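Hole at about (321,239), pin held between the fingers with its foot at (318,270), and the shaft's cross at (320,75) turned roughly 45° to the fork. I'll zoom on both.

```bash
python3 - <<'E'
import cv2,numpy as np
im=cv2.imread('pics/w2.png')
f=lambda x,y,w,h,s:cv2.resize(im[y:y+h,x:x+w],None,fx=s,fy=s,interpolation=cv2.INTER_CUBIC)
a=f(280,222,80,140,4)  # 320x560
b=f(280,35,80,80,5) #400x400
c=np.zeros((560,720,3),np.uint8);c[:,:320]=a;c[:400,320:]=b
cv2.imwrite('pics/w2c.png',c)
E
```

```text
(no output)
```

View pics/w2c.png

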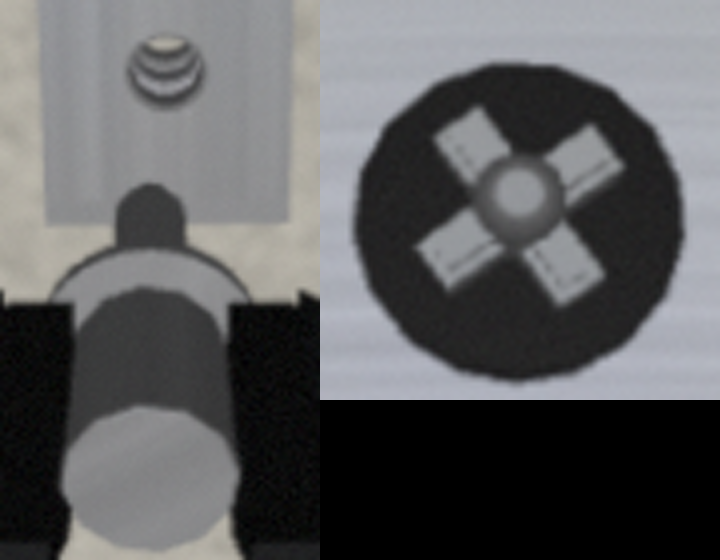

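```bash
python3 - <<'E'
from h import *
s=st();M=R.from_quat(s['eef_rot']).as_matrix();p=s['tool_pos']
h=unproj('wrist',[(321.3,240.0)],.08)[0];print('hole',h,'tool',M.T@(h-p))
a=unproj('wrist',[(317.75,341.5)],p[2]+.004)[0];print('headtop',a, 'tool',M.T@(a-p))
for dz in (-.068,-.064): print('foot proj if vertical',proj('wrist',[a[0],a[1],p[2]+dz]))
t=np.array([(455,123),(605,142),(582,288),(430,268)],float);t=np.c_[(t[:,0]-320)/5+280,t[:,1]/5+35]
w=unproj('wrist',t,.094);print(w.round(4),w.mean(0))
for i,j in((0,2),(3,1)):
    d=w[j]-w[i];print(np.linalg.norm(d),np.degrees(np.arctan2(d[1],d[0])))
print(unproj('wrist',[((520-320)/5+280,192/5+35)],.102), 'collar',unproj('wrist',[(320,79.4)],.076))
E
```

```text
t 5.8 pos [ 0.5308 -0.0823  0.2105] F [ 0.4 -0.7 -1.2] op 0.189 ff 40.0
[[0.221, 0.975, -0.001], [0.975, -0.221, 0.001], [0.001, -0.001, -1.0]]
hole [ 0.53379564 -0.08376088  0.08      ] tool [-0.00081871  0.00334319  0.13050702]
headtop [ 0.5315113 -0.0815979  0.2145098] tool [ 0.0008765   0.00054553 -0.00399979]
foot proj if vertical [[317.63615989 271.05467217]]
foot proj if vertical [[317.64078841 273.81420533]]
[[0.552  0.0407 0.094 ]
 [0.5702 0.0341 0.094 ]
 [0.563  0.0158 0.094 ]
 [0.5447 0.0226 0.094 ]] [0.55748576 0.02828695 0.094     ]
0.02727595945071881 -66.20424944395401
0.02795353458948447 24.335530444672163
[[0.55779737 0.02877704 0.102     ]] collar [[0.55782225 0.02806708 0.076     ]]
```

jog_arm(
  turn=[
    [0,0,0],
    [0,0,0],
    [0,0,0],
    [0,0,0],
    [0,0,0],
    [0,0,0],
    [0,0,0],
  ],
  translation=[
    [-0.0017,0.0028,0.02],
    [-0.0017,0.0028,0.045],
    [-0.0017,0.0028,0.055],
    [-0.0017,0.0028,0.058],
    [-0.0017,0.0028,0.062],
    [-0.0017,0.0028,0.066],
    [-0.0017,0.0028,0.069],
  ],
  grip=[1,1,1,1,1,1,1],
)

```text
clock: 6.68
tool_pos: [0.5333, -0.0857, 0.1418]
eef_rot: [0.782, 0.623, 0.0, -0.0]
contact_force: [-0.9, 2.7, 0.3]
opening: 0.188
finger_force: 40.0
```

```bash
python3 - <<'E'
from h import *
s=st();print(np.round(s['moment'],2))
snap('wrist','w3.png');im=cv2.imread('pics/w3.png')
cv2.imwrite('pics/w3c.png',cv2.resize(im[160:400,220:420],None,fx=2.5,fy=2.5,interpolation=cv2.INTER_CUBIC))
E
```

```text
t 6.67 pos [ 0.5333 -0.0857  0.1418] F [-0.9  2.7  0.3] op 0.188 ff 40.0
[[0.223, 0.975, 0.0], [0.975, -0.223, 0.001], [0.001, 0.0, -1.0]]
[0.32 0.17 0.02]
```

View pics/w3c.png

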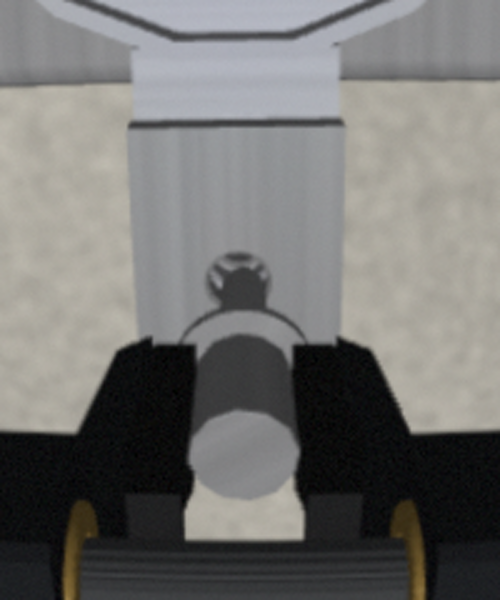

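The foot is in the hole mouth (hole centre (239,282), shank about 4 px to the right and touching the near edge). I'll shift a little towards the shaft and to the left, then push down.

jog_arm(
  turn=[
    [0,0,0],
    [0,0,0],
    [0,0,0],
    [0,0,0],
    [0,0,0],
    [0,0,0],
  ],
  translation=[
    [0.0012,-0.0007,0],
    [0.0015,-0.0008,0.004],
    [0.0015,-0.0008,0.01],
    [0.0015,-0.0008,0.016],
    [0.0015,-0.0008,0.021],
    [0.0015,-0.0008,0.021],
  ],
  grip=[1,1,1,1,1,1],
)

```text
clock: 7.48
tool_pos: [0.5325, -0.0846, 0.1202]
eef_rot: [0.782, 0.623, -0.0, -0.0]
contact_force: [-0.4, -0.3, -0.7]
opening: 0.192
finger_force: 40.0
```

jog_arm(
  turn=[
    [0,0,0],
    [0,0,0],
    [0,0,0],
    [0,0,0],
    [0,0,0],
    [0,0,0],
  ],
  translation=[
    [0,0,0.004],
    [0,0,0.008],
    [0,0,0.012],
    [0,0,0.0145],
    [0,0,0.016],
    [0,0,0.016],
  ],
  grip=[1,1,1,1,1,1],
)

```text
clock: 8.22
tool_pos: [0.5327, -0.0846, 0.106]
eef_rot: [0.782, 0.623, 0.0, 0.0]
contact_force: [-2.5, 0.2, 12.4]
opening: 0.192
finger_force: 40.0
```

jog_arm(
  turn=[
    [0,0,0],
    [0,0,0],
    [0,0,0],
    [0,0,0],
    [0,0,0],
    [0,0,0],
    [0,0,0],
  ],
  translation=[
    [0,0,0],
    [0,0,0],
    [0,0,0],
    [0,0,-0.01],
    [0,0,-0.05],
    [0,0,-0.1],
    [0,0,-0.11],
  ],
  grip=[0.4,0.4,0.4,0.4,0.4,0.4,0.4],
)

```text
clock: 9.1
tool_pos: [0.5346, -0.085, 0.2182]
eef_rot: [0.782, 0.623, 0.002, 0.002]
contact_force: [0.2, 0.0, -0.3]
opening: 0.601
finger_force: 0.0
```

```bash
python3 - <<'E'
from h import *
s=st()
snap('wrist','w4.png');im=cv2.imread('pics/w4.png')
print(models.place_of('wrist','pin')[:2])
cv2.imwrite('pics/w4c.png',cv2.resize(im[140:320,240:400],None,fx=3,fy=3,interpolation=cv2.INTER_CUBIC))
E
```

```text
t 9.1 pos [ 0.5346 -0.085   0.2182] F [ 0.2  0.  -0.3] op 0.601 ff 0.0
[[0.223, 0.975, 0.006], [0.975, -0.223, -0.001], [0.001, 0.006, -1.0]]
[{'position': [0.5322, -0.0821, 0.0805], 'p': 0.56}]
```

View pics/w4c.png

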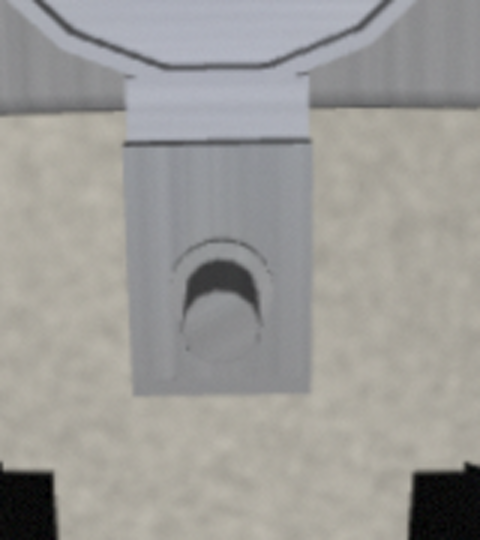

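The pin is seated with its flange on the ear (head top at (221,325) in the crop). On to the wheel.

jog_arm(
  turn=[
    [0,0,0],
    [0,0,0],
    [0,0,0],
    [0,0,0],
    [0,0,0],
    [0,0,0],
    [0,0,0],
  ],
  translation=[
    [-0.06,-0.006,0],
    [-0.12,-0.012,0],
    [-0.18,-0.018,0],
    [-0.23,-0.022,0],
    [-0.25,-0.0236,0],
    [-0.25,-0.0236,0],
    [-0.25,-0.0236,0],
  ],
  grip=[0.4,0.4,0.4,0.4,0.4,0.4,0.4],
)

```text
clock: 10.07
tool_pos: [0.4543, -0.3211, 0.2137]
eef_rot: [0.781, 0.624, 0.0, -0.001]
contact_force: [1.1, -0.3, 0.6]
opening: 0.599
finger_force: 0.0
```

```bash
python3 - <<'E'
from h import *
s=st();print(np.round(s['q'],2))
snap('wrist','w5.png');im=cv2.imread('pics/w5.png')
for n in ['wheel','wheel_grip']:
    print(n,[(np.round(d['position'],4).tolist(),round(d['p'],2),proj('wrist',d['position']).round(1).tolist()) for d in models.place_of('wrist',n)[:2]])
cv2.imwrite('pics/w5c.png',cv2.resize(im[140:340,220:420],None,fx=3,fy=3,interpolation=cv2.INTER_CUBIC))
E
```

```text
t 10.07 pos [ 0.4543 -0.3211  0.2137] F [ 1.1 -0.3  0.6] op 0.599 ff 0.0
[[0.221, 0.975, -0.001], [0.975, -0.221, 0.002], [0.002, -0.002, -1.0]]
[ 0.52  0.66  0.02  1.83 -0.02  0.66  0.33]
wheel [([0.4579, -0.3225, 0.0014], 0.6, [[320.6, 213.4]]), ([0.6942, -0.349, 0.0031], 0.53, [[545.0, 194.0]])]
wheel_grip [([0.4507, -0.3232, 0.0595], 0.73, [[312.4, 233.2]])]
```

View pics/w5c.png

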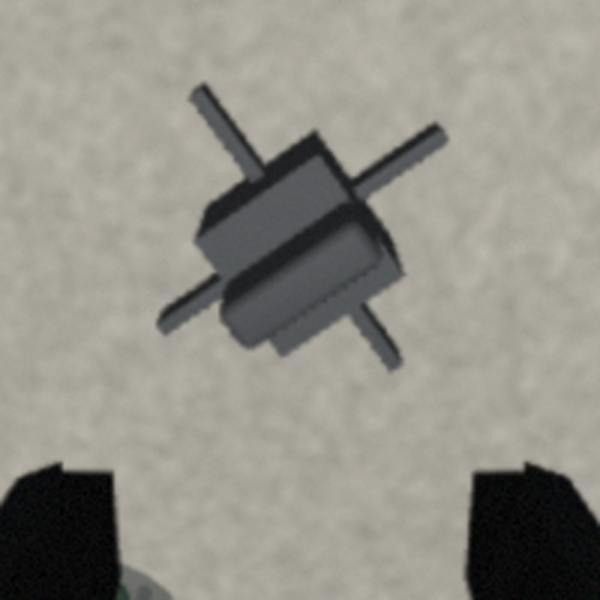

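The wheel's vane tips in the crop are (198,90), (440,132), (396,365) and (165,327), and the grip bar's top is centred near (301,285), running lower-left to upper-right.

```bash
python3 - <<'E'
from h import *
s=st();M=R.from_quat(s['eef_rot']).as_matrix();p=np.array(s['tool_pos'])
c=lambda a:np.array(a,float)/3+[220,140]
v=unproj('wrist',c([(198,90),(440,132),(396,365),(165,327)]),.018);print('vane mid',v.mean(0))
for i,j in((0,2),(3,1)):
    d=v[j]-v[i];print(np.linalg.norm(d),np.degrees(np.arctan2(d[1],d[0])))
g=unproj('wrist',c([(222,305),(358,226),(382,256),(248,347)]),.073);print('grip',g.mean(0).round(4))
for i,j in((0,1),(3,2)):
    d=g[j]-g[i];print(np.linalg.norm(d),np.degrees(np.arctan2(d[1],d[0])))
w=np.r_[(v.mean(0)[:2]+g.mean(0)[:2])/2,.066];print('tool delta',M.T@(w-p),'x_tool yaw',np.degrees(np.arctan2(M[1,0],M[0,0])))
E
```

```text
t 10.22 pos [ 0.4547 -0.3212  0.2144] F [-0.  -0.3  0. ] op 0.597 ff 0.0
[[0.22, 0.975, -0.0], [0.975, -0.22, 0.001], [0.001, -0.0, -1.0]]
vane mid [ 0.45735276 -0.32209532  0.018     ]
0.1041513442082702 -67.66895964502596
0.10242399874722724 23.634320801757053
grip [ 0.4575 -0.3218  0.073 ]
0.0397924753999952 18.51004835583166
0.04152511633998994 22.996924916482897
tool delta [-0.00025962  0.00285974  0.14840132] x_tool yaw 77.26842970688192
```

jog_arm(
  turn=[
    [0,0,0.18],
    [0,0,0.36],
    [0,0,0.54],
    [0,0,0.72],
    [0,0,0.9],
    [0,0,0.947],
    [0,0,0.947],
    [0,0,0.947],
    [0,0,0.947],
    [0,0,0.947],
    [0,0,0.947],
    [0,0,0.947],
    [0,0,0.947],
    [0,0,0.947],
  ],
  translation=[
    [-0.0003,0.0029,0.01],
    [-0.0003,0.0029,0.02],
    [-0.0003,0.0029,0.04],
    [-0.0003,0.0029,0.06],
    [-0.0003,0.0029,0.08],
    [-0.0003,0.0029,0.1],
    [-0.0003,0.0029,0.13],
    [-0.0003,0.0029,0.147],
    [-0.0003,0.0029,0.147],
    [-0.0003,0.0029,0.147],
    [-0.0003,0.0029,0.147],
    [-0.0003,0.0029,0.147],
    [-0.0003,0.0029,0.147],
    [-0.0003,0.0029,0.147],
  ],
  grip=[0.4,0.4,0.4,0.4,0.4,0.4,0.4,0.4,0.4,1,1,1,1,1],
  force=50,
)

```text
clock: 11.98
tool_pos: [0.4568, -0.3239, 0.0677]
eef_rot: [0.98, 0.198, 0.0, -0.0]
contact_force: [0.3, -0.6, -1.9]
opening: 0.151
finger_force: 49.9
```

```bash
python3 - <<'E'
from h import *
s=st();M=R.from_quat(s['eef_rot']).as_matrix();print(np.degrees(np.arctan2(M[1,0],M[0,0])),np.round(s['q'],2))
p=np.array(s['tool_pos']);print('to shaft',M.T@(np.array([.5578,.0285,p[2]])-p))
E
```

```text
t 11.97 pos [ 0.4568 -0.3239  0.0677] F [ 0.3 -0.6 -1.9] op 0.151 ff 49.9
[[0.921, 0.388, -0.0], [0.388, -0.921, 0.0], [0.0, -0.0, -1.0]]
22.8553546317321 [ 0.43  0.91  0.18  1.9  -0.4   0.36 -0.26]
to shaft [ 2.29955886e-01 -2.85444694e-01  5.78678073e-05]
```

jog_arm(
  turn=[
    [0,0,0],
    [0,0,0],
    [0,0,0],
    [0,0,0],
    [0,0,0],
    [0,0,0],
    [0,0,0],
    [0,0,0],
    [0,0,0],
    [0,0,0],
    [0,0,0],
    [0,0,0],
    [0,0,0],
    [0,0,0],
  ],
  translation=[
    [0,0,-0.03],
    [0,0,-0.07],
    [0,0,-0.115],
    [0.01,-0.018,-0.135],
    [0.03,-0.053,-0.135],
    [0.055,-0.098,-0.135],
    [0.08,-0.143,-0.135],
    [0.105,-0.187,-0.135],
    [0.13,-0.232,-0.135],
    [0.148,-0.264,-0.135],
    [0.158,-0.281,-0.135],
    [0.16,-0.285,-0.135],
    [0.16,-0.285,-0.135],
    [0.16,-0.285,-0.135],
  ],
  grip=[1,1,1,1,1,1,1,1,1,1,1,1,1,1],
)

```text
clock: 13.72
tool_pos: [0.4934, -0.0007, 0.2028]
eef_rot: [0.98, 0.197, -0.0, 0.0]
contact_force: [0.4, 0.0, -2.0]
opening: 0.153
finger_force: 49.9
```

```bash
python3 - <<'E'
from h import *
s=st()
snap('wrist','w6.png');im=cv2.imread('pics/w6.png')
for n in ['drive','wheel','wheel_grip']:
    print(n,[(np.round(d['position'],4).tolist(),round(d['p'],2),proj('wrist',d['position']).round(1).tolist()) for d in models.place_of('wrist',n)[:2]])
print(proj('wrist',[.5577,.0285,.102]))
cv2.imwrite('pics/w6c.png',cv2.resize(im[160:400,170:470],None,fx=2.5,fy=2.5,interpolation=cv2.INTER_CUBIC))
E
```

```text
t 13.72 pos [ 0.4934 -0.0007  0.2028] F [ 0.4  0.  -2. ] op 0.153 ff 49.9
[[0.922, 0.386, 0.0], [0.386, -0.922, -0.001], [-0.0, 0.001, -1.0]]
drive []
wheel [([0.4908, 0.0016, 0.14], 0.95, [[311.2, 279.7]])]
wheel_grip [([0.4898, -0.0004, 0.1938], 0.97, [[313.3, 334.4]])]
[[313.9215387 144.0429226]]
```

View pics/w6c.png

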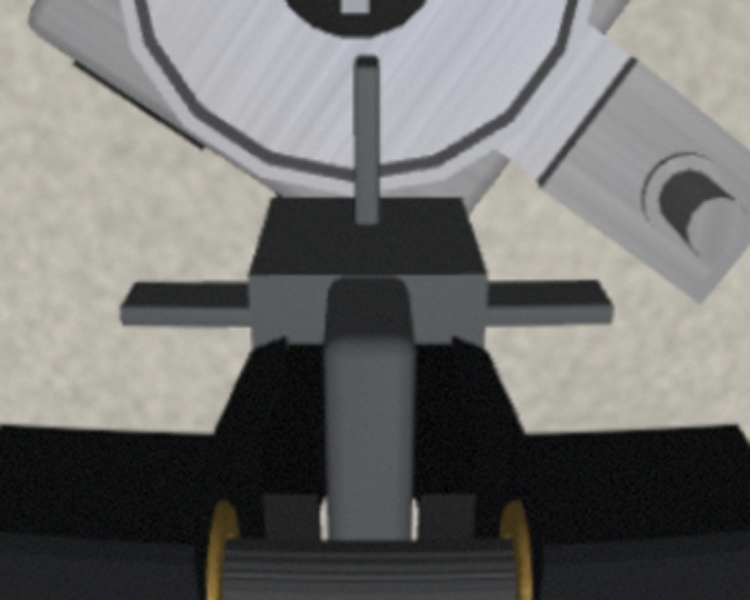

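The crop shows the wheel held square, with vane tips at (366,68), (122,315) and (612,313). The pin is still seated, and the black collar is just above the crop. I'm out of pictures to view, so I'll measure the collar and cross numerically.

```bash
python3 - <<'E'
from h import *
s=st();M=R.from_quat(s['eef_rot']).as_matrix();p=np.array(s['tool_pos'])
im=cv2.imread('pics/w6.png');g=cv2.cvtColor(im,cv2.COLOR_BGR2GRAY)
x0,y0=270,100;c=g[y0:190,x0:360]
d=(c<70).astype(np.uint8);n,l,stt,cc=cv2.connectedComponentsWithStats(d);print(stt[1:])
i=1+np.argmax(stt[1:,4]);k=max(cv2.findContours((l==i).astype(np.uint8),0,1)[0],key=len)
e=cv2.fitEllipse(cv2.convexHull(k));print('collar',e);u=np.array(e[0])+[x0,y0]
w=unproj('wrist',[u],.076)[0];print('collar axis',w,'tool',M.T@(w-p))
hull=cv2.fillConvexPoly(np.zeros_like(c),cv2.convexHull(k),1)
b=((c>=75)&(hull>0)).astype(np.uint8);n,l,stt,cc=cv2.connectedComponentsWithStats(b);print(stt[1:],cc[1:]+[x0,y0])
j=1+np.argmax(stt[1:,4]);q=np.argwhere(l==j)[:,::-1]+[x0,y0]
W=unproj('wrist',q,.094);print('cross centroid',W.mean(0),'tool',M.T@(W.mean(0)-p))
dd=W[:,:2]-w[:2];a=np.arctan2(dd[:,1],dd[:,0]);rr=np.hypot(*dd.T);m=rr>.008
print('cross yaw',np.degrees(np.angle(np.mean(np.exp(4j*a[m]))))/4)
zv=p[2]-.0667+.018
t=unproj('wrist',[(316.4,187.2),(218.8,286),(414.8,285.2)],zv);print('vane tips tool',(M.T@(t-p).T).T.round(4))
for r0 in range(0,90,3): print(''.join('#' if v<45 else '+' if v<75 else '.' if v<150 else ' ' for v in c[r0,::1]))
E
```

```text
t 13.93 pos [0.4935 0.     0.2028] F [-0.4  0.1 -1. ] op 0.153 ff 49.9
[[0.922, 0.387, 0.0], [0.387, -0.922, -0.0], [0.0, 0.0, -1.0]]
[[   9   10   66   64 2370]
 [  43   83    8    4   31]]
collar ((41.75733184814453, 41.97459411621094), (64.37693786621094, 65.65131378173828), 83.94872283935547)
collar axis [0.55709113 0.03005092 0.076     ] tool [ 0.07024307 -0.00308012  0.12675145]
[[ 32  11   1   1   1]
 [ 36  10   2   1   2]
 [ 47  10   2   1   2]
 [ 55  12   1   1   1]
 [ 58  14   1   1   1]
 [ 60  15   1   1   1]
 [ 22  16   1   1   1]
 [ 63  17   1   1   1]
 [ 19  21  45  45 925]
 [ 67  21   1   1   1]
 [ 15  22   2   2   2]
 [ 69  24   2   2   2]
 [ 13  26   1   1   1]
 [ 72  29   1   1   1]
 [ 11  30   1   1   1]
 [ 10  33   1   2   2]
 [ 73  32   1   1   1]
 [  9  37   1   2   2]
 [  9  43   1   3   3]
 [ 10  51   1   1   1]
 [ 74  50   1   1   1]
 [ 11  53   1   1   1]
 [ 73  53   1   1   1]
 [ 12  55   1   1   1]
 [ 72  55   1   1   1]
 [ 13  57   1   1   1]
 [ 71  57   1   1   1]
 [ 21  67   2   2   2]
 [ 27  71   1   1   1]
 [ 56  71   1   1   1]
 [ 33  73   1   1   1]
[... 3215 characters left out ...]
          
                   .+################++#+++++##################+.                         
                       .+###################################+.                            
                            ..+++###################+....                                 
                                    .............                                         
                                                                                          
                                            ..                                            
                                         ..+######+.                                      
                                         ...........
```

The splines are already within about 0.5° of the wheel, so I'll move over the shaft and lower gently past the pilot.

jog_arm(
  turn=[
    [0,0,0],
    [0,0,0],
    [0,0,0],
    [0,0,0],
    [0,0,0],
    [0,0,0],
    [0,0,0],
    [0,0,0],
    [0,0,0],
  ],
  translation=[
    [0.03,-0.0015,0],
    [0.06,-0.003,0],
    [0.07,-0.0035,0],
    [0.07,-0.0035,0],
    [0.07,-0.0035,0.015],
    [0.07,-0.0035,0.028],
    [0.07,-0.0035,0.032],
    [0.07,-0.0035,0.036],
    [0.07,-0.0035,0.038],
  ],
  grip=[1,1,1,1,1,1,1,1,1],
)

```text
clock: 15.05
tool_pos: [0.5567, 0.0311, 0.1646]
eef_rot: [0.98, 0.198, 0.0, 0.0]
contact_force: [1.3, -0.3, -1.9]
opening: 0.154
finger_force: 49.9
```

jog_arm(
  turn=[
    [0,0,0],
    [0,0,0],
    [0,0,0],
    [0,0,0],
    [0,0,0],
  ],
  translation=[
    [0,0,0.003],
    [0,0,0.006],
    [0,0,0.009],
    [0,0,0.012],
    [0,0,0.012],
  ],
  grip=[1,1,1,1,1],
)

```text
clock: 15.68
tool_pos: [0.5566, 0.0312, 0.1525]
eef_rot: [0.98, 0.198, -0.0, -0.0]
contact_force: [0.0, 0.1, -2.0]
opening: 0.152
finger_force: 49.9
```

Meshed: the hub underside is at about 0.086, below the 0.094 spline top, with no resistance. Pressing down now.

jog_arm(
  turn=[
    [0,0,0],
    [0,0,0],
    [0,0,0],
    [0,0,0],
    [0,0,0],
    [0,0,0],
    [0,0,0],
  ],
  translation=[
    [0,0,0.005],
    [0,0,0.01],
    [0,0,0.013],
    [0,0,0.016],
    [0,0,0.019],
    [0,0,0.021],
    [0,0,0.021],
  ],
  grip=[1,1,1,1,1,1,1],
  force=60,
)

```text
clock: 16.55
tool_pos: [0.5569, 0.0313, 0.1334]
eef_rot: [0.98, 0.198, 0.001, -0.0]
contact_force: [-4.0, 1.4, 15.9]
opening: 0.157
finger_force: 59.9
```

jog_arm(
  turn=[
    [0,0,0],
    [0,0,0],
    [0,0,0],
    [0,0,0],
  ],
  translation=[
    [0,0,0.001],
    [0,0,0.0015],
    [0,0,0.0015],
    [0,0,0.0015],
  ],
  grip=[1,1,1,1],
)

```text
clock: 17.05
tool_pos: [0.5571, 0.0313, 0.1332]
eef_rot: [0.98, 0.198, 0.001, -0.001]
contact_force: [-6.2, 1.1, 27.4]
opening: 0.154
finger_force: 59.9
```

```bash
python3 - <<'E'
from h import *
for i in range(3): snap('wrist','w7.png');s=st()
M=R.from_quat(s['eef_rot']).as_matrix();p=np.array(s['tool_pos'])
for n in ['wheel','wheel_grip','pin']:
    print(n,[(np.round(d['position'],4).tolist(),round(d['p'],2)) for d in models.place_of('wrist',n)[:2]])
# bar top end / hub far edge profile along image column through the bar
g=cv2.cvtColor(cv2.imread('pics/w7.png'),cv2.COLOR_BGR2GRAY);h=cv2.cvtColor(cv2.imread('pics/w6.png'),cv2.COLOR_BGR2GRAY)
for c in (285,317): print(c,[int(v) for v in h[215:310:2,c]],'\n',[int(v) for v in g[215:310:2,c]])
E
```

```text
t 17.1 pos [0.557  0.0314 0.1332] F [-6.5  1.1 26.6] op 0.154 ff 59.9
[[0.922, 0.388, 0.002], [0.388, -0.922, 0.002], [0.003, -0.001, -1.0]]
t 17.15 pos [0.557  0.0313 0.1332] F [-7.   2.5 26.9] op 0.154 ff 59.9
[[0.922, 0.388, 0.002], [0.388, -0.922, 0.002], [0.003, -0.001, -1.0]]
t 17.2 pos [0.557  0.0313 0.1332] F [-6.   2.1 27.3] op 0.156 ff 59.9
[[0.922, 0.388, 0.002], [0.388, -0.922, 0.002], [0.003, -0.001, -1.0]]
wheel [([0.5586, 0.0316, 0.0665], 0.71)]
wheel_grip [([0.5541, 0.0278, 0.1243], 0.64)]
pin []
285 [186, 185, 183, 174, 81, 76, 133, 180, 180, 155, 135, 123, 53, 36, 36, 40, 39, 38, 38, 36, 36, 39, 40, 36, 39, 36, 37, 48, 92, 91, 91, 94, 91, 90, 90, 89, 91, 90, 88, 91, 75, 51, 25, 11, 12, 11, 9, 9] 
 [181, 181, 179, 180, 180, 179, 181, 180, 182, 180, 178, 174, 132, 36, 38, 38, 36, 41, 40, 38, 38, 38, 37, 35, 37, 36, 39, 46, 86, 90, 90, 91, 91, 91, 90, 87, 90, 90, 89, 89, 73, 54, 21, 15, 7, 6, 11, 8]
317 [96, 95, 94, 93, 95, 95, 95, 95, 93, 93, 93, 93, 94, 95, 93, 93, 91, 76, 38, 37, 39, 39, 37, 39, 37, 41, 37, 41, 49, 40, 38, 38, 39, 40, 37, 38, 38, 40, 39, 42, 56, 69, 78, 83, 87, 90, 90, 89] 
 [95, 94, 96, 94, 93, 93, 93, 94, 91, 92, 93, 92, 92, 93, 92, 92, 91, 85, 43, 38, 40, 39, 37, 39, 38, 39, 39, 39, 42, 38, 38, 37, 37, 38, 37, 38, 38, 39, 38, 42, 55, 67, 77, 83, 87, 89, 88, 88]
```

```bash
python3 - <<'E'
from h import *
for c in ('top','side'):
    snap(c)
    print(c,[(np.round(d['position'],4).tolist(),round(d['p'],2)) for d in models.place_of(c,'pin')[:3]])
a=cv2.cvtColor(cv2.imread('pics/w7.png'),cv2.COLOR_BGR2GRAY)
for h in (.083,.110): print(proj('wrist',[.5338,-.0838,h]))
st(); print(r.finish_job())
E
```

```text
top [([0.539, -0.0849, 0.0793], 0.63)]
side [([0.5354, -0.08, 0.083], 0.57)]
[[467.71679166 377.00544997]]
[[482.12919579 404.25519816]]
t 17.55 pos [0.557  0.0313 0.1332] F [-6.3  1.7 27.2] op 0.153 ff 59.9
[[0.922, 0.388, 0.002], [0.388, -0.922, 0.002], [0.003, -0.001, -1.0]]
the job is handed in; nothing more can be done
None
```

The job is handed in at about 17.6 s: the pin is fully in and released, and the wheel is meshed and still gripped, pressing the collar to its stop with about 27 N.

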